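# Feed a manifold blank along the fence into a drilling jig

### The arm

A 6-joint arm with a two-finger parallel gripper is mounted at the origin on a cart in front of the work surface, level with it; the furniture and walls round the work are solid. World frame = base frame: x ahead of the robot, y to its left, z up, the work surface at z = 0. Lengths are in m, angles in rad, forces in N, time in s.
With the tool pointing down it reaches from about 0.3 to 0.95 m from the base axis. Payload 3.1 kg.
Tool frame: the origin (TCP) lies on the centre line of the jaws, within the pads' length; the fingertips stand ahead of it and the grasp point (between the pads) lies 2 mm behind it (arm.tip_reach is the z of the fingertips in the tool frame, in m); z points along the fingers, y is the line along which they close (so a half turn about z gives the same grasp; the last joint's range is limited). The gripper opens to 85 mm and grips with 20 to 120 N. Pads are 22 mm wide; open, the fingers measure 114 mm over their backs; the gripper's body (76 mm by 85 mm) begins 54 mm behind the grasp point. The pads swing forward as they close: fully open they stand 13 mm farther back than shut.
Start: joints at [-1.204, 0.308, 1.634, -0, 1.2, -0.07], TCP at [0.264, -0.566, 0.248] pointing down, gripper open.
Joint ranges: [-3.06, 3.06], [-0.79, 1.96], [0.05, 2.63], [-1.19, 4.34], [0.05, 2.64], [-2.94, 2.94]. Speed limits (rad/s): [2.79, 2.79, 3.14, 3.14, 3.14, 3.14].

### API

Orientations are given as a 3x3 rotation matrix whose columns are the frame's x, y, z axes.
In Python, from plant import status, imaging, arm gives the robot as it stands. The module is installed in compiled form; this text tells all that it offers.
- The arm moves only by the tool servo_tool, never from a script. Its argument "moves" is a list of rows, each a list of 4 numbers: the shift along the tool's x, y, z in cm, then the turn about the tool's z in degrees. A call has 1 to 8 rows; each row is the pose to reach, as a shift and turn from the pose commanded when the call began, along the tool's axes at that moment; what a row does not reach only later rows make up. A row lasts 1/12 s, in which the tool goes at most 41.7 mm and 7.16 degrees, less where a joint would pass 70% of its speed; a pose out of reach is approached as far as the arm can. A call with a gripper value outside its range is refused whole. "gripper" is the opening, from -1 (shut) to 1 (fully open), set as the call begins (left out, the last holds). The fingers move at their own pace and stop on an object; "grip_force" is the grip in N (left out, the last holds). Time passes only in rows, so rows that repeat a pose let the fingers close. It gives the time, the measured TCP pose, the force, the opening and the grip force at its end, in the units of the state.
- status.sense(): the state, without advancing time (a new reading comes with each control period).
- imaging.get_image(name): name is "scene" or "top" or "wrist"; returns a dict with "color" (384x512x3 uint8, red, green, blue), "fx", "fy", "cx", "cy" (pixels), "extrinsics" (4x4, takes a point from world to camera coordinates). Camera axes: x right, y up, looking along -z (the intrinsics and any distortion apply to the point x, -y, -z); pixel columns grow to the right and rows downward; lengths in m; the calibration is good to about 2 mm. A picture is of the moment at which its call begins. There is no depth.
- arm.hand_in(): hands the job in; it is judged then, once.
The state is a dict: "clock": time; "joint_pos": joint angles; "joint_velocities": joint speeds; "tau": joint torques, N m; "position": TCP position; "tool_rot": TCP orientation; "ft_force": force on the tool from outside, world axes, zero at the start; "moment": the same for the moment, N m; "grip_width": opening from 0.0 (shut) to 1.0 (fully open); "gripper_force": force on a finger pad.
Only numpy, scipy, OpenCV 4.12 (cv2) and the standard library are available. Lean on these libraries where they do the work, as an engineer would, in place of code of your own. Each camera call takes 0.05 s, during which the arm holds its last target. There are 200 camera calls.

### The job

Load the drilling jig on the bench: take the wooden push stick by its handle, use it to square the aluminium blank against the jig's fence, then feed the blank along the fence with the stick's notch, under the sprung latch, until it is pressed firmly home on the end stop and the latch has dropped behind it. Move the blank only with the stick, keep it flat against the fence from before it reaches the latch until it is home, and go gently: fence and stop are set to size and must never take more than 15 N. Finally set the stick down on the bench clear of the jig, and leave the other things where they are.

Things in the scene. Friction and masses are not known exactly. Their poses are not given: they have to be found in the camera images.
- jig: steel drilling jig bolted to the bench, base plate 133 x 420 x 10 mm. Origin on the bench under the middle of the feed lane; +y is the feed direction, +x points to the fence, z up. The plate reaches x = -68 to 65, y = -200 to 220 mm; the blank slides on its top (z = 10 mm), from the open end at -y. Heights 'above the plate' count from there
- fence: straight steel rail of the jig, 18 mm wide, 28 mm high above the plate, fixed. Its frame is the jig's; its face is the plane x = 25 mm, from y = -190 to 155 mm. Takes at most 15 N
- head: the jig's dark bridge with latch, bush plate and end stop, locked. Its frame is the jig's, but the bridge is set anew for each job, anywhere within 20 mm along y, not measured: find it by feel. Stop: round face 22 mm across at y = 160 to 180 mm, x = -6 mm, 18 mm above the plate. Side pad 4 to 30 mm before it, 26 mm high, face at x = -27.5 mm: a blank off the fence jams on it. Takes at most 15 N
- latch (a joint): sprung pawl hung on a cross pin 140 mm before the stop face (pin 48 to 56 mm above the plate, posts 62 mm, near one x = -53 to -41 mm). 0 = down, end 25 to 33 mm above the plate; about 0.23 rad riding on the blank. The blank wedges it up: feeding takes up to about 16 N there, 3 to 7 N elsewhere. It drops behind the blank 2 mm before the stop; bush plate 10 to 65 mm before the stop, underside 48 mm
- blank: loose aluminium manifold block, 50 (x) x 90 (y) x 36 mm (z), about 0.4 kg, with round ports in one long side and one end. Origin at the centre of its underside. Starts on the jig's infeed, 10 to 25 mm off the fence and up to 0.15 rad askew. Home: origin at x = 0, y = 115 to 135 mm in the jig's frame, as the head is set
- blank_lead (a point): leading end of the blank's fence side: 25, 45, 18 mm in its frame
- blank_trail (a point): trailing end of the blank's fence side: 25, -45, 18 mm in its frame
- push_stick: loose wooden push stick, 0.11 kg, standing on its sole on the bench in front of the jig. Origin on the underside below the middle of the handle; +y points to the nose, z up. Sole 24 mm wide (x = -12 to 12), 14 mm high, y = -45 to 130 mm. Handle 22 mm thick (x), 52 mm long (y = -26 to 26), flat sided, up to 88 mm high with a round top
- stick_notch (a point): inner corner of the notch in the stick's nose: -4, 130, 7 mm in the stick's frame. The end of the sole (plane y = 130 mm, x = -4 to 12) pushes; a lip 8 mm thick (x = -12 to -4) runs on to y = 155 mm. The notch takes the blank's rear corner on the side away from the fence, and its 14 mm height passes under the latch
- screwdriver: loose screwdriver, 33 x 204 x 31 mm, lying in front of the jig along y; origin at the centre of its underside. It and the stick swap places from start to start. Leave it
- valve_body: loose cast valve body, 140 x 176 x 65 mm, to the right of the jig; origin on its underside. Leave it

How it is judged:
On the way, in this order (a step that is already met when the one before it is completed fails the run):
1. the blank is squared against the fence with the stick, short of the latch (x of each of blank_lead, blank_trail in the frame of jig above 0.0225 m and y of blank in the frame of jig below -0.02 m and contact force between push_stick and blank above 0.5 N), for 0.2 s.
2. the stick presses the blank home on the end stop, with the latch dropped behind it (contact force between blank and head above 5 N and contact force between push_stick and blank above 3 N and value of joint latch below 0.05 rad and y of blank in the frame of jig above 0.1135 m), for 0.2 s.
At the end, for the whole second after the job is handed in: The blank lies between stop and latch (origin past y = 111.5 mm in the jig's frame), within 2.5 mm of the fence at both ends, the latch down behind it (below 0.05 rad); the stick rests on the bench (origin under 20 mm high), touching neither jig nor blank; both at rest (10 mm/s) (y of blank in the frame of jig above 0.1115 m and value of joint latch below 0.05 rad and x of each of blank_lead, blank_trail in the frame of jig above 0.0225 m and linear speed of each of blank, push_stick below 0.01 m/s and height (world z) of push_stick below 0.02 m and contact force between push_stick and jig below 0.1 N and contact force between push_stick and blank below 0.1 N).
It fails at once if the blank stands more than 4 mm off the fence at either end after its front end has passed y = 25 mm of the jig, before the latch (y of blank in the frame of jig above -0.02 m and x of any of blank_lead, blank_trail in the frame of jig below 0.021 m).
It fails at once if the blank presses the head (its stop, pad or latch) or the fence with more than 15 N (contact force between blank and head above 15 N or contact force between blank and fence above 15 N).
It fails at once if gripper or arm touches the blank (contact force between any of the fingers, the arm and blank above 0.5 N).
It fails at once if the screwdriver or the valve body is moved more than 30 mm (distance of any of screwdriver, valve_body from where it was at the start of the episode above 0.03 m).
It also fails if it takes over 72 s, if anything falls off the work surface, if the arm or the gripper's body presses on something with over 40 N, if the wrist force passes 120 N, or if a joint passes its speed limit or range.

## Working session

There is one attempt and no reset: what is moved stays moved. The work goes in short steps, Python scripts to look and compute and a tool call to move; the robot and the scene stay as the last step left them, time stands still between calls to the robot, and variables do not carry over. Pictures are saved under pics/ and viewed, at most 10 in all, crops included, and the job is handed in when it is done.

Besides the shell and the picture viewer there is one more tool, called after "Request:" as name([rows], argument=value, ...), one row to a line, values as JSON. servo_tool: Moves the arm, as the interface text tells. Its arguments: {"type":"object","properties":{"moves":{"type":"array","items":{"type":"array","items":{"type":"number"}}},"gripper":{"type":"number"},"grip_force":{"type":"number"}},"required":["moves"]}

```bash
mkdir -p pics; cat > h.py <<'E'
import numpy as np, cv2
from plant import status, imaging, arm
def grab(n,f=None):
    d=imaging.get_image(n)
    if f: cv2.imwrite('pics/'+f,d['color'][:,:,::-1])
    return d
def ray(d,u,v):
    E=np.array(d['extrinsics']);R=E[:3,:3];t=E[:3,3]
    c=np.array([(u-d['cx'])/d['fx'],-(v-d['cy'])/d['fy'],-1.])
    return -R.T@t, R.T@c
def onz(d,u,v,z):
    o,r=ray(d,u,v); return o+r*(z-o[2])/r[2]
def proj(d,p):
    E=np.array(d['extrinsics']);c=E[:3,:3]@np.array(p)+E[:3,3]
    return d['cx']+d['fx']*c[0]/-c[2], d['cy']-d['fy']*c[1]/-c[2]
E
python3 - <<'E'
from h import *
a=grab('top','top.png');b=grab('scene','scene.png')
for d in(a,b): print(d['fx'],d['cx'],d['cy'],[k for k in d],np.round(d['extrinsics'],3).tolist())
s=status.sense();print({k:np.round(v,3).tolist() for k,v in s.items()},arm.tip_reach)
E
```

```text
393.00302519159936 253.374473990878 196.4147092842037 ['color', 'fx', 'fy', 'cx', 'cy', 'extrinsics'] [[0.012, -1.0, -0.002, -0.061], [0.998, 0.011, 0.057, -0.522], [-0.057, -0.003, 0.998, -1.261], [0.0, 0.0, 0.0, 1.0]]
411.3364401270843 253.60129148323207 187.6597749276226 ['color', 'fx', 'fy', 'cx', 'cy', 'extrinsics'] [[-0.486, -0.874, 0.012, 0.234], [0.455, -0.242, 0.857, -0.318], [-0.746, 0.422, 0.516, -1.096], [0.0, 0.0, 0.0, 1.0]]
{'clock': 0.1, 'joint_pos': [-1.204, 0.309, 1.635, -0.0, 1.2, -0.07], 'joint_velocities': [0.001, -0.0, -0.004, -0.0, -0.0, -0.001], 'tau': [-0.0, -41.641, -27.764, -0.0, 0.004, 0.0], 'position': [0.264, -0.566, 0.247], 'tool_rot': [[0.906, 0.423, -0.001], [0.423, -0.906, 0.002], [0.0, -0.002, -1.0]], 'ft_force': [0.187, 0.982, 0.22], 'moment': [0.01, -0.034, 0.041], 'gripper_force': 0.0, 'grip_width': 1.005} 0.017
```

View pics/top.png

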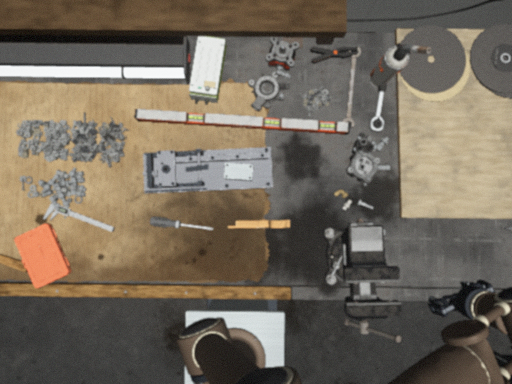

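View pics/scene.png

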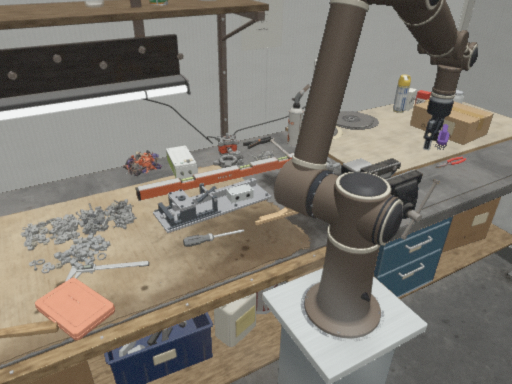

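Top view: the jig spans cols 144–272, rows 148–192, with its head at the left. The blank is at about (238,172), the stick at (228–291,224) and the screwdriver at (150–213,224). I'll enlarge this area.

```bash
python3 - <<'E'
from h import *
im=cv2.imread('pics/top.png')[135:240,135:305]
cv2.imwrite('pics/crop.png',cv2.resize(im,None,fx=4.7,fy=4.7,interpolation=cv2.INTER_CUBIC))
d=grab('top')
print([ (u,v,np.round(onz(d,u,v,0.01),3)) for u,v in((144,192),(272,190),(272,148),(144,152))])
hsv=cv2.cvtColor(d['color'],cv2.COLOR_RGB2HSV)[215:235,222:300]
print(hsv[9,::6])
E
```

```text
[(144, 192, array([0.534, 0.302, 0.01 ])), (272, 190, array([ 0.545, -0.116,  0.01 ])), (272, 148, array([ 0.683, -0.115,  0.01 ])), (144, 152, array([0.665, 0.305, 0.01 ]))]
[[ 16 110  88]
 [ 16 114  92]
 [ 16 105 100]
 [ 18 117 227]
 [ 17 112 228]
 [ 18 110 229]
 [ 18 117 226]
 [ 18 114 230]
 [ 17 125 155]
 [ 18 121 227]
 [ 18 112 232]
 [ 18 122 220]
 [ 30  21  49]]
```

View pics/crop.png

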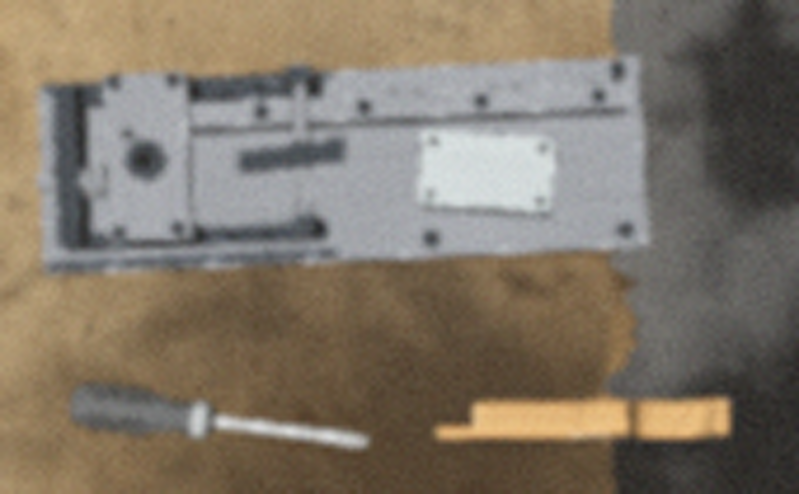

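Crop: the stick's nose points left (+y) with its lip on the robot side, and its handle is at crop (635,418). The blank's lead end (left) is nearer the fence, which runs along crop (190,130)–(625,112). Next I'll measure these from masks.

```bash
cat >> h.py <<'E'
def rect(mask):
    c=max(cv2.findContours(mask,cv2.RETR_EXTERNAL,cv2.CHAIN_APPROX_NONE)[0],key=cv2.contourArea)
    return cv2.minAreaRect(c),c
E
python3 - <<'E'
from h import *
d=grab('top');hsv=cv2.cvtColor(d['color'],cv2.COLOR_RGB2HSV)
m=np.zeros((384,512),np.uint8);m[205:245,222:300]=(cv2.inRange(hsv,(10,80,180),(25,200,255)))[205:245,222:300]
m=cv2.morphologyEx(m,cv2.MORPH_CLOSE,np.ones((3,3),np.uint8))
r,c=rect(m);print('stick',r)
for z in(0.014,0.088):print(z,[np.round(onz(d,*p,z),4) for p in cv2.boxPoints(r)])
m2=np.zeros_like(m);m2[155:190,215:262]=cv2.inRange(hsv,(0,0,200),(180,60,255))[155:190,215:262]
r,c=rect(m2);print('blank',r);P=np.array([onz(d,*p,0.046) for p in cv2.boxPoints(r)]);print(np.round(P,4),np.linalg.norm(np.diff(P,axis=0),axis=1))
g=cv2.cvtColor(d['color'],cv2.COLOR_RGB2GRAY)
for u in(215,240,265):print(u,g[140:200,u])
E
```

```text
stick ((258.5, 223.5), (60.99999237060547, 6.999999046325684), -0.0)
0.014 [array([0.423 , 0.0257, 0.014 ]), array([0.4456, 0.026 , 0.014 ]), array([ 0.4479, -0.1715,  0.014 ]), array([ 0.4253, -0.1716,  0.014 ])]
0.088 [array([0.4246, 0.0208, 0.088 ]), array([0.4459, 0.0211, 0.088 ]), array([ 0.4481, -0.1649,  0.088 ]), array([ 0.4268, -0.1651,  0.088 ])]
blank ((238.07745361328125, 170.8385009765625), (27.80494499206543, 15.099813461303711), 3.8140745162963867)
[[ 0.5805  0.0396  0.046 ]
 [ 0.6287  0.0372  0.046 ]
 [ 0.6238 -0.0512  0.046 ]
 [ 0.5756 -0.0486  0.046 ]] [0.04826569 0.08852109 0.04824568]
215 [153 150 152 144 141 145 145 148 140 152 161 169 169 165 169 168 167 162
 168 152 125 116 153 166 173 160 166 164 164 165 165 167 159 172 166 166
 162 163 163 162 162 166 167 167 167 169 165 164 166 148 109 102 103 104
 110 107 110 104  96 106]
240 [152 153 156 158 154 154 154 144 151 167 172 170 169 157 165 176 172 170
 155 125 125 158 162 177 205 219 219 217 210 215 218 214 217 218 218 214
 214 217 195 153 141 163 171 169 169 168 169 169 167 127 112 108 111 107
 110 115 113 114 116 109]
265 [118 115 117 114 123 130 137 135 122 100 109 121 147 166 172 169 168 149
 113 125 156 171 171 162 165 163 166 166 169 164 164 164 167 170 164 169
 161 161 166 168 165 166 159 153 149 157 163 152 116 102 109 106 109 102
 100 100 100 104 106 107]
```

Request:
servo_tool([
  [0,0,-4,0],
  [0,0,-8,0],
  [0,0,-12,0],
  [0,0,-15,0],
  [2.8,-2.7,-15,0],
  [5.6,-5.4,-15,0],
  [8.4,-8.1,-15,0],
  [11.2,-10.8,-15,0],
], gripper=1)

```text
clock: 0.87
position: [0.3203, -0.4196, 0.3982]
tool_rot: [[0.907, 0.422, 0.0], [0.422, -0.907, 0.0], [0.0, -0.0, -1.0]]
ft_force: [1.6, -0.6, 0.1]
grip_width: 1.0
gripper_force: 0.0
```

Request:
servo_tool([
  [2.8,-2.7,0,-7],
  [5.6,-5.4,0,-14],
  [8.4,-8.1,0,-21],
  [11.2,-10.8,0,-28],
  [14,-13.5,0,-35],
  [16.8,-16.2,0,-42],
  [19.6,-18.9,0,-49],
  [22.9,-21.6,0,-56],
])

```text
clock: 1.53
position: [0.4356, -0.1276, 0.3984]
tool_rot: [[0.151, 0.989, 0.0], [0.989, -0.151, -0.001], [-0.0, 0.0, -1.0]]
ft_force: [0.7, -0.4, -0.2]
grip_width: 0.996
gripper_force: 0.0
```

Request:
servo_tool([
  [0,0,4,-7],
  [0,0,8,-9],
  [0,0,12,-9],
  [0,0,16,-9],
  [0,0,18,-9],
  [0,0,18,-9],
  [0,0,18,-9],
])

```text
clock: 2.12
position: [0.435, -0.129, 0.2174]
tool_rot: [[-0.001, 1.0, -0.003], [1.0, 0.001, 0.001], [0.001, -0.003, -1.0]]
ft_force: [-0.2, 0.8, 0.4]
grip_width: 0.999
gripper_force: 0.0
```

```bash
python3 - <<'E'
from h import *
d=grab('wrist','w1.png');s=status.sense()
print(s['clock'],s['position'],np.round(s['tool_rot'],3),s['ft_force'],s['joint_pos']);print(d['fx'],d['cx'],d['cy'],np.round(d['extrinsics'],3).tolist())
E
```

```text
2.1667 [ 0.43660031 -0.129692    0.21924807] [[-0.     1.     0.001]
 [ 1.     0.    -0.   ]
 [-0.     0.001 -1.   ]] [0.56962347 0.06020634 0.77629664] [-3.84410940e-01  7.47517753e-03  2.04587358e+00  1.44413679e-05
  1.08699556e+00 -3.84831324e-01]
266.73406430168285 260.4371494604144 191.53617996991392 [[1.0, 0.001, -0.003, -0.434], [-0.002, 0.953, -0.303, 0.153], [0.003, 0.303, 0.953, -0.312], [0.0, 0.0, 0.0, 1.0]]
```

View pics/w1.png

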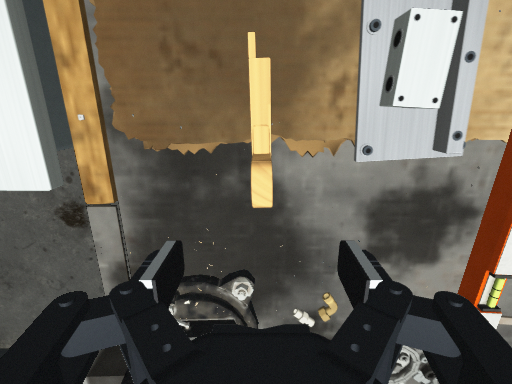

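The wrist view shows the stick with its lip tip at (251,32), notch at (257,58) and tail at (262,208). The jig's open end is the row 160→153 line, cols 357–465. The blank's top runs from (413,8) to (443,108), and the fence face is at about (465,20)→(437,150).

```bash
python3 - <<'E'
from h import *
d=grab('wrist');o,_=ray(d,0,0);print('cam',o)
def P(n,u,v,z):print(n,np.round(onz(d,u,v,z),4))
hsv=cv2.cvtColor(d['color'],cv2.COLOR_RGB2HSV)
m=cv2.inRange(hsv,(12,70,190),(30,255,255));m[:,:235]=0;m[:,290:]=0;m[225:]=0
for v in(36,45,52,57,60,70,90,110,125,150,160,170,190,205):
    c=np.where(m[v]>0)[0]
    if len(c):
        print(v,c.min(),c.max()+1,[np.round(onz(d,u,v,0.014),4)[:2] for u in(c.min(),c.max()+1)],[np.round(onz(d,u,v,0.088),4)[:2] for u in(c.min(),c.max()+1)])
c=np.where(m.any(1))[0];print(c.min(),c.max()+1)
P('jig near corner',357,161,.01);P('jig far corner',465,154,.01);P('jig side',363,1,.01)
P('bl',397,8,.046);P('bl lead far',462,12,.046);P('trail far',442,108,.046);P('trail near',380,104,.046)
g=cv2.cvtColor(d['color'],cv2.COLOR_RGB2GRAY)
for v in(5,40,80,120,140):print(v,g[v,425:500].tolist())
for v in(20,80,140):print(v,g[v,345:375].tolist())
for u in(370,400,425):print(u,g[145:170,u].tolist())
E
python3 -c "
import cv2;cv2.imwrite('pics/c2.png',cv2.resize(cv2.imread('pics/w1.png')[0:170,350:500],None,fx=3.5,fy=3.5,interpolation=cv2.INTER_CUBIC))"
```

```text
cam [ 0.43648039 -0.05122473  0.34398536]
36 246 253 [array([0.4209, 0.0219]), array([0.4286, 0.0219])] [array([0.4244, 0.0055]), array([0.4304, 0.0055])]
45 246 253 [array([0.4208, 0.0131]), array([0.4285, 0.0131])] [array([ 0.4243, -0.0013]), array([ 0.4303, -0.0013])]
52 246 253 [array([0.4207, 0.0061]), array([0.4285, 0.0061])] [array([ 0.4242, -0.0067]), array([ 0.4303, -0.0067])]
57 247 268 [array([0.4217, 0.0011]), array([0.4452, 0.0011])] [array([ 0.425 , -0.0106]), array([ 0.4432, -0.0106])]
60 247 268 [array([ 0.4217, -0.0019]), array([ 0.4452, -0.0019])] [array([ 0.425, -0.013]), array([ 0.4433, -0.013 ])]
70 247 268 [array([ 0.4215, -0.0122]), array([ 0.4453, -0.0122])] [array([ 0.4249, -0.021 ]), array([ 0.4433, -0.0209])]
90 248 268 [array([ 0.4224, -0.0334]), array([ 0.4455, -0.0334])] [array([ 0.4255, -0.0374]), array([ 0.4435, -0.0374])]
110 248 269 [array([ 0.4221, -0.0556]), array([ 0.4469, -0.0556])] [array([ 0.4253, -0.0546]), array([ 0.4446, -0.0546])]
125 249 269 [array([ 0.423 , -0.0728]), array([ 0.4471, -0.0728])] [array([ 0.426, -0.068]), array([ 0.4447, -0
[... 2848 characters left out ...]
5, 96]
80 [117, 121, 125, 128, 133, 130, 129, 128, 126, 123, 79, 86, 178, 207, 208, 208, 205, 207, 204, 199, 199, 207, 211, 209, 207, 207, 202, 205, 205, 205]
140 [144, 144, 143, 133, 68, 103, 118, 86, 78, 142, 205, 204, 201, 199, 197, 197, 196, 199, 203, 200, 198, 203, 200, 201, 197, 197, 200, 201, 203, 202]
370 [199, 202, 197, 186, 179, 194, 198, 199, 199, 199, 200, 200, 199, 200, 206, 142, 138, 139, 137, 135, 135, 132, 131, 127, 126]
400 [202, 203, 203, 201, 200, 200, 201, 200, 199, 198, 200, 199, 200, 121, 118, 120, 118, 117, 115, 119, 122, 125, 125, 130, 130]
425 [202, 200, 202, 202, 202, 202, 199, 199, 200, 200, 200, 195, 120, 115, 117, 119, 122, 122, 121, 117, 112, 111, 108, 107, 111]
```

View pics/c2.png

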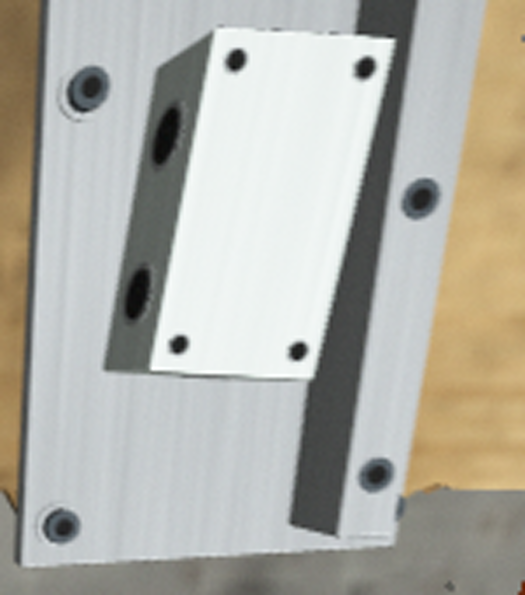

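The crop shows the blank's two side ports facing away from the fence. Its lead end is close to the fence and its trailing end is farther off. Between the two shots the arm settled by about 5 px, so I'll measure again at rest.

```bash
python3 - <<'E'
from h import *
d=grab('wrist');s=status.sense();print(s['position'],ray(d,0,0)[0])
g=cv2.cvtColor(d['color'],cv2.COLOR_RGB2GRAY)
def last(v,a,b,thr,up):
    r=g[v].astype(float)
    for u in range(a,b):
        if (r[u]<thr)!=(r[u+1]<thr) and (r[u+1]>r[u])==up: return u+.5+(thr-r[u])/(r[u+1]-r[u])
F=[];B=[];N=[]
for v in range(5,140,9):
    u=last(v,444,475,140,True)
    # fence top edge: last dark->bright in band
    c=[k for k in range(440,475) if g[v,k]<140<=g[v,k+1]]
    if c: F.append(onz(d,c[-1]+.5+(140-float(g[v,c[-1]]))/(float(g[v,c[-1]+1])-g[v,c[-1]]),v+.5,.038))
    c=[k for k in range(350,364) if g[v,k]<150<=g[v,k+1]]
    if c: N.append(onz(d,c[-1]+.5+(150-float(g[v,c[-1]]))/(float(g[v,c[-1]+1])-g[v,c[-1]]),v+.5,.01))
for n,L in(('F',F),('N',N)):
    L=np.array(L);p=np.polyfit(L[:,1],L[:,0],1);print(n,len(L),'slope',p,'res',np.std(L[:,0]-np.polyval(p,L[:,1])))
E_=[]
for u in range(370,440,5):
    c=[k for k in range(145,170) if g[k,u]>=160>g[k+1,u]]
    if c:E_.append(onz(d,u+.5,c[-1]+1,.01))
E_=np.array(E_);p=np.polyfit(E_[:,0],E_[:,1],1);print('end',p,np.polyval(p,[.57,.62]))
m=cv2.inRange(g,225,255);m[:,:372]=0;m[120:]=0;m=cv2.morphologyEx(m,cv2.MORPH_CLOSE,np.ones((9,9),np.uint8))
r,c=rect(m);h=cv2.convexHull(c).reshape(-1,2);Q=cv2.approxPolyDP(h,5,True).reshape(-1,2);print(Q.tolist())
for q in Q:print(np.round(onz(d,*(q+.5),.046),4))
E
```

```text
[ 0.43774606 -0.1302089   0.22077389] [ 0.43703282 -0.05147941  0.34497757]
F 15 slope [-0.08696412  0.64231611] res 0.005167240137841508
N 15 slope [-0.05080463  0.54796366] res 0.0011500437296152936
end [ 0.06296945 -0.15219956] [-0.11630697 -0.1131585 ]
[[407, 7], [455, 11], [432, 106], [388, 103]]
[0.5799 0.039  0.046 ]
[0.6271 0.0357 0.046 ]
[ 0.6221 -0.052   0.046 ]
[ 0.5745 -0.049   0.046 ]
```

```bash
python3 - <<'E'
from h import *
d=grab('wrist');g=cv2.cvtColor(d['color'],cv2.COLOR_RGB2GRAY)
e=cv2.Canny(g,60,150)
def fit(box,z,dirn):
    y0,y1,x0,x1=box
    L=[]
    for v in range(y0,y1):
        r=g[v,x0:x1].astype(int);k=np.argmax(np.diff(r)) 
        L.append(onz(d,x0+k+1,v+.5,z))
    L=np.array(L);x=L[:,1];
    for _ in range(5):
        p=np.polyfit(x,L[:,0],1);r=np.abs(L[:,0]-np.polyval(p,x));ok=r<max(.0008,2*np.median(r));L=L[ok];x=L[:,1]
    print(len(L),p,np.std(L[:,0]-np.polyval(p,x)));return p
# per-row strongest dark->bright step right of fence shadow
F=fit((5,140,443,472),.038,1);N=fit((5,145,348,366),.01,1)
for y in(-.1,-.05,0,.05):print(y,np.polyval(F,y)-np.polyval(N,y))
# jig frame: yaw from slopes, origin via fence face(25) and end (-200)
t=-np.arctan((F[0]));print('yaw',t)
s=-N[0]
for name,p,off in(('F',F,.025),('N',N,-.068)):
    th=-np.arctan(p[0]);ex=np.array([np.cos(th),np.sin(th)]);ey=np.array([-np.sin(th),np.cos(th)])
    pt=np.array([np.polyval(p,0),0]); print(name,'jig lane x=0 line at world y=0,x=',(pt-ex*off/1)[0]/1, 'x.ex',pt@ex-off)
E
```

```text
114 [-0.06246978  0.64010693] 0.00031014406455036125
140 [-0.06024503  0.54742129] 0.0003315840074720234
-0.1 0.09290812301968165
-0.05 0.0927968857973418
0 0.09268564857500194
0.05 0.09257441135266209
yaw 0.062388704026471814
F jig lane x=0 line at world y=0,x= 0.6151555722951222 x.ex 0.6138615774838408
N jig lane x=0 line at world y=0,x= 0.6152982182466906 x.ex 0.6144305582689273
```

Request:
servo_tool([
  [0,0,4,-1.1],
  [0,0,8,-1.1],
  [0,0,11,-1.1],
  [0,0,13,-1.1],
  [0,0,14.5,-1.1],
  [0,0,15.4,-1.1],
  [0,0,15.4,-1.1],
  [0,0,15.4,-1.1],
])

```text
clock: 2.98
position: [0.437, -0.1299, 0.0653]
tool_rot: [[-0.02, 1.0, 0.002], [1.0, 0.02, -0.001], [-0.001, 0.002, -1.0]]
ft_force: [0.1, 0.5, -0.4]
grip_width: 1.001
gripper_force: 0.0
```

Request:
servo_tool([
  [0,0,0,0],
  [0,0,0,0],
  [0,0,0,0],
  [0,0,0,0],
  [0,0,0,0],
  [0,0,0,0],
  [0,0,0,0],
  [0,0,0,0],
], gripper=-1, grip_force=80)

```text
clock: 3.65
position: [0.4363, -0.1295, 0.0648]
tool_rot: [[-0.02, 1.0, 0.001], [1.0, 0.02, -0.0], [-0.0, 0.001, -1.0]]
ft_force: [-1.5, 0.5, 5.6]
grip_width: 0.246
gripper_force: 78.1
```

```bash
python3 - <<'E'
from h import *
s=status.sense();print({k:np.round(v,4).tolist() for k,v in s.items()})
E
```

```text
{'clock': 3.65, 'joint_pos': [-0.3843, 0.2646, 2.1398, 0.0001, 0.7364, -0.404], 'joint_velocities': [-0.0008, -0.0006, 0.001, -0.0004, -0.0004, -0.0013], 'tau': [-0.1916, -28.6312, -17.8089, -0.0767, -0.2988, 0.0081], 'position': [0.4363, -0.1295, 0.0648], 'tool_rot': [[-0.0196, 0.9998, 0.0007], [0.9998, 0.0196, -0.0002], [-0.0002, 0.0007, -1.0]], 'ft_force': [-1.503, 0.5329, 5.5559], 'moment': [0.1693, 0.1393, -0.0152], 'gripper_force': 78.1076, 'grip_width': 0.2463}
```

Request:
servo_tool([
  [0,0,-2.5,0],
  [0,0,-3,0],
  [0.8,3,-3,-2.4],
  [1.8,6,-3,-2.4],
  [2.8,9,-3,-2.4],
  [3.8,12.1,-3,-2.4],
  [3.8,12.1,-2,-2.4],
  [3.8,12.1,-1.5,-2.4],
])

```text
clock: 4.32
position: [0.5574, -0.0885, 0.0783]
tool_rot: [[-0.063, 0.998, 0.001], [0.998, 0.063, -0.0], [-0.0, 0.001, -1.0]]
ft_force: [-1.9, -0.3, -1.6]
grip_width: 0.247
gripper_force: 79.1
```

Request:
servo_tool([
  [0,0,0.2,0],
  [0,0,0.2,0],
  [0,0,0.2,0],
  [0,0,0.2,0],
])

```text
clock: 4.65
position: [0.5565, -0.089, 0.0779]
tool_rot: [[-0.061, 0.998, 0.002], [0.998, 0.061, 0.0], [0.0, 0.002, -1.0]]
ft_force: [1.6, 1.7, 4.3]
grip_width: 0.247
gripper_force: 79.7
```

```bash
python3 - <<'E'
from h import *
d=grab('wrist','w2.png');s=status.sense();print({k:np.round(s[k],4).tolist() for k in('clock','position','tool_rot','ft_force','grip_width')})
cv2.imwrite('pics/w2c.png',cv2.resize(cv2.imread('pics/w2.png')[0:290,170:470],None,fx=2,fy=2))
E
```

```text
{'clock': 4.7, 'position': [0.5565, -0.089, 0.0779], 'tool_rot': [[-0.0607, 0.9982, 0.0023], [0.9982, 0.0607, 0.0003], [0.0002, 0.0023, -1.0]], 'ft_force': [2.2925, 2.5378, 5.7506], 'grip_width': 0.2457}
```

View pics/w2c.png

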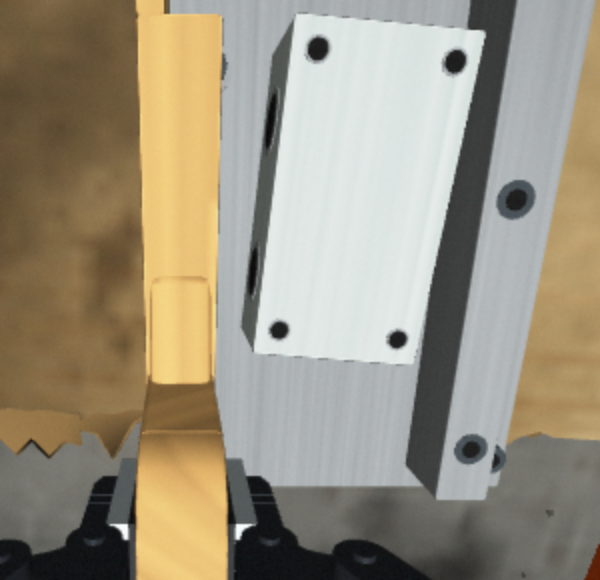

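The blank lies beside the stick with a gap of about 10 mm. The sole seems to sit on a screw head (Fz≈5), so I'll lift 4 mm and then approach.

Request:
servo_tool([
  [0,0,-0.4,0],
  [0,0,-0.4,0],
  [0,0,-0.4,0],
  [0,0,-0.4,0],
])

```text
clock: 5.03
position: [0.5546, -0.0891, 0.0803]
tool_rot: [[-0.061, 0.998, -0.003], [0.998, 0.061, 0.0], [0.0, -0.003, -1.0]]
ft_force: [-0.4, 0.8, -0.5]
grip_width: 0.245
gripper_force: 78.9
```

Request:
servo_tool([
  [0,0.2,0,0],
  [0,0.4,0,0],
  [0,0.6,0,0],
  [0,0.8,0,0],
  [0,1,0,0],
  [0,1.2,0,0],
  [0,1.4,0,0],
  [0,1.6,0,0],
])

```text
clock: 5.7
position: [0.5716, -0.0881, 0.0809]
tool_rot: [[-0.062, 0.998, -0.002], [0.998, 0.062, -0.0], [-0.0, -0.002, -1.0]]
ft_force: [-2.1, -1.2, -0.9]
grip_width: 0.247
gripper_force: 78.9
```

Request:
servo_tool([
  [0,0.1,0,0],
  [0,0.2,0,0],
  [0,0.3,0,0],
  [0,0.4,0,0],
  [0,0.5,0,0],
  [0,0.55,0,0],
  [0,0.6,0,0],
  [0,0.6,0,0],
])

```text
clock: 6.37
position: [0.5781, -0.0875, 0.0811]
tool_rot: [[-0.061, 0.998, -0.0], [0.998, 0.061, 0.0], [0.0, 0.0, -1.0]]
ft_force: [-2.1, 0.9, -3.0]
grip_width: 0.25
gripper_force: 78.8
```

```bash
cat > bl.py <<'E'
from h import *
import sys
J=np.array([.6099,.0865]);t=.0613;R=np.array([[np.cos(t),-np.sin(t)],[np.sin(t),np.cos(t)]])
def jig(p): return R.T@(np.array(p)[:2]-J)
def blank(f=None,cam='wrist'):
    d=grab(cam,f);g=cv2.cvtColor(d['color'],cv2.COLOR_RGB2GRAY);hs=cv2.cvtColor(d['color'],cv2.COLOR_RGB2HSV)
    m=cv2.inRange(hs,(0,0,222),(180,40,255));k=cv2.getStructuringElement(cv2.MORPH_ELLIPSE,(13,13))
    m[:, :200]=0;m[:,460:]=0;m[260:]=0
    m=cv2.morphologyEx(m,cv2.MORPH_OPEN,np.ones((5,5),np.uint8));m=cv2.morphologyEx(m,cv2.MORPH_CLOSE,k)
    r,c=rect(m);h=cv2.convexHull(c);Q=cv2.approxPolyDP(h,6,True).reshape(-1,2)
    return d,Q,[1000*jig(onz(d,*(q+.5),.046)) for q in Q]
if __name__=='__main__':
    d,Q,P=blank(sys.argv[1] if len(sys.argv)>1 else None)
    print(Q.tolist(),np.round(P,1).tolist())
    s=status.sense();print({k:np.round(s[k],4).tolist() for k in('clock','position','ft_force','moment','grip_width')})
E
python3 bl.py w3.png
```

```text
[[284, 10], [331, 11], [369, 35], [355, 175], [280, 174]] [[-29.9, -46.1], [-5.6, -46.5], [15.5, -57.5], [16.4, -134.0], [-29.9, -133.3]]
{'clock': 6.4167, 'position': [0.5782, -0.0875, 0.0812], 'ft_force': [-1.5258, 0.2743, -2.4905], 'moment': [0.0132, 0.3527, 0.1707], 'grip_width': 0.2519}
```

Request:
servo_tool([
  [0,0.1,0,0],
  [0,0.2,0,0],
  [0,0.28,0,0],
  [0,0.34,0,0],
  [0,0.38,0,0],
  [0,0.4,0,0],
  [0,0.4,0,0],
  [0,0.4,0,0],
])

```text
clock: 7.08
position: [0.5821, -0.0874, 0.0813]
tool_rot: [[-0.062, 0.998, 0.0], [0.998, 0.062, -0.0], [-0.0, 0.0, -1.0]]
ft_force: [-1.5, -0.6, -1.5]
grip_width: 0.247
gripper_force: 78.8
```

Request:
servo_tool([
  [0,0.02,0,0],
  [0,0.03,0,0],
  [0,0.04,0,0],
  [0,0.05,0,0],
  [0,0.05,0,0],
  [0,0.05,0,0],
])

```text
clock: 7.58
position: [0.5826, -0.0874, 0.0813]
tool_rot: [[-0.061, 0.998, 0.0], [0.998, 0.061, -0.0], [-0.0, 0.0, -1.0]]
ft_force: [-2.0, -1.0, -2.3]
grip_width: 0.248
gripper_force: 78.8
```

```bash
python3 bl.py w4.png; python3 -c "
from h import *
cv2.imwrite('pics/w4c.png',cv2.resize(cv2.imread('pics/w4.png')[0:240,220:450],None,fx=2.4,fy=2.4))"
```

```text
[[284, 39], [327, 65], [312, 171], [280, 174]] [[-25.0, -59.6], [-1.1, -72.2], [-5.8, -131.7], [-25.4, -133.6]]
{'clock': 7.6333, 'position': [0.5827, -0.0874, 0.0813], 'ft_force': [-2.5707, -0.5174, -2.4084], 'moment': [-0.1786, 0.4251, 0.1671], 'grip_width': 0.249}
```

View pics/w4c.png

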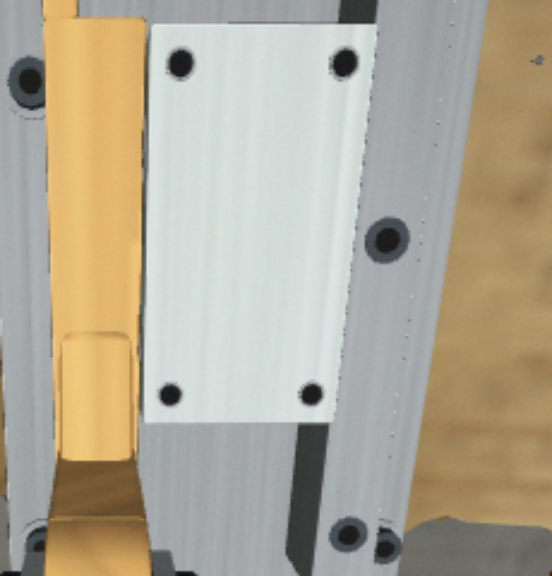

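The blank is parallel to the fence and almost touching it: its top edge, crop (375,25)–(335,420), meets the rail. I'll keep pressing in small steps.

Request:
servo_tool([
  [0,0.01,0,0],
  [0,0.02,0,0],
  [0,0.03,0,0],
  [0,0.04,0,0],
  [0,0.04,0,0],
  [0,0.04,0,0],
])

```text
clock: 8.13
position: [0.583, -0.0873, 0.0813]
tool_rot: [[-0.062, 0.998, 0.0], [0.998, 0.062, 0.0], [0.0, 0.0, -1.0]]
ft_force: [-2.8, -0.0, -2.5]
grip_width: 0.247
gripper_force: 78.8
```

Request:
servo_tool([
  [0,0.01,0,0],
  [0,0.02,0,0],
  [0,0.03,0,0],
  [0,0.04,0,0],
  [0,0.04,0,0],
  [0,0.04,0,0],
])

```text
clock: 8.63
position: [0.5835, -0.0873, 0.0813]
tool_rot: [[-0.061, 0.998, 0.0], [0.998, 0.061, 0.0], [0.0, 0.0, -1.0]]
ft_force: [-2.4, -0.3, -2.4]
grip_width: 0.246
gripper_force: 78.8
```

Request:
servo_tool([
  [0,0.01,0,0],
  [0,0.02,0,0],
  [0,0.03,0,0],
  [0,0.04,0,0],
  [0,0.04,0,0],
  [0,0.04,0,0],
])

```text
clock: 9.13
position: [0.5839, -0.0873, 0.0813]
tool_rot: [[-0.061, 0.998, 0.0], [0.998, 0.061, 0.0], [0.0, 0.0, -1.0]]
ft_force: [-2.6, -1.1, -1.2]
grip_width: 0.249
gripper_force: 78.8
```

Request:
servo_tool([
  [0,0.01,0,0],
  [0,0.02,0,0],
  [0,0.03,0,0],
  [0,0.04,0,0],
  [0,0.04,0,0],
  [0,0.04,0,0],
])

```text
clock: 9.63
position: [0.5842, -0.0873, 0.0813]
tool_rot: [[-0.062, 0.998, 0.0], [0.998, 0.062, 0.0], [0.0, 0.0, -1.0]]
ft_force: [-2.6, 0.6, -1.6]
grip_width: 0.25
gripper_force: 78.8
```

Request:
servo_tool([
  [0,0.01,0,0],
  [0,0.02,0,0],
  [0,0.03,0,0],
  [0,0.04,0,0],
  [0,0.04,0,0],
  [0,0.04,0,0],
])

```text
clock: 10.13
position: [0.5843, -0.0873, 0.0813]
tool_rot: [[-0.062, 0.998, -0.001], [0.998, 0.062, -0.0], [0.0, -0.001, -1.0]]
ft_force: [-3.5, -1.1, -0.9]
grip_width: 0.247
gripper_force: 78.9
```

Request:
servo_tool([
  [0,0.01,0,0],
  [0,0.02,0,0],
  [0,0.03,0,0],
  [0,0.04,0,0],
  [0,0.04,0,0],
  [0,0.04,0,0],
])

```text
clock: 10.63
position: [0.5844, -0.0873, 0.0812]
tool_rot: [[-0.062, 0.998, -0.001], [0.998, 0.062, -0.0], [0.0, -0.001, -1.0]]
ft_force: [-5.0, -0.6, 0.4]
grip_width: 0.252
gripper_force: 79.1
```

```bash
python3 bl.py w5.png;  python3 - <<'E'
from h import *
d=grab('wrist');g=cv2.cvtColor(d['color'],cv2.COLOR_RGB2GRAY)
for v in(20,100,165):print(v,g[v,270:305].tolist(),g[v,345:385].tolist())
E
```

```text
[[353, 83], [362, 97], [357, 154], [341, 175], [336, 164]] [[15.7, -81.4], [21.6, -88.7], [22.4, -121.1], [14.0, -134.2], [10.3, -127.3]]
{'clock': 10.6833, 'position': [0.5844, -0.0873, 0.0812], 'ft_force': [-5.7036, -1.2942, 1.1727], 'moment': [-0.1659, 1.037, 0.2419], 'grip_width': 0.248}
20 [188, 188, 185, 185, 183, 182, 179, 179, 179, 180, 72, 81, 199, 221, 223, 223, 220, 218, 217, 215, 211, 189, 167, 163, 98, 100, 133, 167, 167, 195, 216, 216, 218, 216, 215] [212, 212, 213, 214, 214, 215, 215, 215, 215, 217, 219, 221, 220, 216, 202, 167, 161, 94, 94, 67, 71, 133, 169, 201, 221, 218, 218, 211, 209, 211, 211, 176, 164, 164, 162, 163, 163, 164, 165, 165]
100 [188, 186, 186, 188, 188, 189, 190, 191, 187, 79, 106, 229, 222, 223, 222, 219, 217, 216, 214, 215, 215, 216, 218, 216, 217, 218, 218, 218, 218, 217, 218, 218, 218, 220, 218] [218, 218, 218, 221, 221, 224, 222, 220, 219, 218, 216, 214, 213, 221, 225, 226, 223, 221, 216, 213, 213, 212, 153, 175, 121, 74, 76, 74, 57, 31, 28, 26, 26, 27, 30, 29, 28, 28, 34, 75]
165 [192, 191, 187, 183, 138, 173, 196, 137, 82, 131, 221, 223, 223, 223, 217, 189, 90, 31, 26, 29, 27, 28, 29, 27, 48, 170, 207, 219, 220, 219, 218, 217, 217, 215, 216] [93, 29, 27, 27, 27, 25, 27, 29, 49, 169, 210, 218, 215, 214, 214, 135, 175, 172, 173, 170, 171, 170, 171, 171, 170, 169, 174, 176, 176, 175, 173, 171, 168, 171, 170, 170, 170, 168, 168, 166]
```

Request:
servo_tool([
  [0,0.02,0,0],
  [0,0.04,0,0],
  [0,0.04,0,0],
  [0,0.04,0,0],
  [0,0.04,0,0],
  [0,0.04,0,0],
  [0,0.04,0,0],
  [0,0.04,0,0],
])

```text
clock: 11.4
position: [0.5845, -0.0873, 0.0812]
tool_rot: [[-0.062, 0.998, -0.002], [0.998, 0.062, -0.0], [0.0, -0.002, -1.0]]
ft_force: [-5.3, -1.0, 1.4]
grip_width: 0.249
gripper_force: 79.2
```

Request:
servo_tool([
  [0,-0.3,0,0],
  [0,-0.6,0,0],
  [0,-0.6,0,0],
  [-3,-0.6,0,0],
  [-6,-0.6,0,0],
  [-9,-0.6,0,0],
  [-10,-0.6,0,0],
  [-10,-0.6,0,0],
])

```text
clock: 12.07
position: [0.5872, -0.1904, 0.0822]
tool_rot: [[-0.058, 0.998, 0.004], [0.998, 0.058, -0.002], [-0.002, 0.004, -1.0]]
ft_force: [0.7, -0.5, -1.0]
grip_width: 0.244
gripper_force: 79.0
```

Request:
servo_tool([
  [0,0.4,0,0],
  [0,0.8,0,0],
  [0,1.2,0,0],
  [0,1.5,0,0],
  [0,1.8,0,0],
  [0,1.9,0,0],
  [0,1.9,0,0],
  [0,1.9,0,0],
])

```text
clock: 12.73
position: [0.6044, -0.1859, 0.0812]
tool_rot: [[-0.062, 0.998, -0.0], [0.998, 0.062, 0.0], [0.0, -0.0, -1.0]]
ft_force: [-0.7, -0.1, -1.3]
grip_width: 0.249
gripper_force: 79.0
```

```bash
python3 bl.py w6.png; python3 -c "
from h import *
cv2.imwrite('pics/w6c.png',cv2.resize(cv2.imread('pics/w6.png')[0:240,200:450],None,fx=2.4,fy=2.4))"
```

```text
Traceback (most recent call last):
  File "bl.py", line 13, in <module>
    d,Q,P=blank(sys.argv[1] if len(sys.argv)>1 else None)
          ~~~~~^^^^^^^^^^^^^^^^^^^^^^^^^^^^^^^^^^^^^^^^^^
  File "bl.py", line 10, in blank
    r,c=rect(m);h=cv2.convexHull(c);Q=cv2.approxPolyDP(h,6,True).reshape(-1,2)
        ~~~~^^^
  File "h.py", line 17, in rect
    c=max(cv2.findContours(mask,cv2.RETR_EXTERNAL,cv2.CHAIN_APPROX_NONE)[0],key=cv2.contourArea)
ValueError: max() iterable argument is empty
```

View pics/w6c.png

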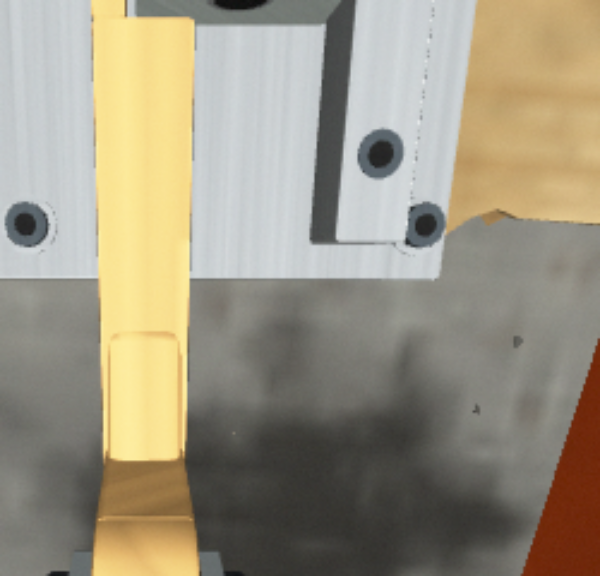

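The sole end, crop (95–193,18), sits just behind the blank's rear face, with the lip on the blank's outer side. Next I'll close the lip gap, then the push gap.

Request:
servo_tool([
  [0,0.1,0,0],
  [0,0.15,0,0],
  [0,0.19,0,0],
  [0,0.19,0,0],
  [0,0.19,0,0],
  [0,0.19,0,0],
])

```text
clock: 13.28
position: [0.6064, -0.1862, 0.0813]
tool_rot: [[-0.061, 0.998, 0.0], [0.998, 0.061, 0.0], [0.0, 0.0, -1.0]]
ft_force: [-0.3, -0.4, -0.7]
grip_width: 0.248
gripper_force: 79.0
```

Request:
servo_tool([
  [0,0.02,0,0],
  [0,0.04,0,0],
  [0,0.06,0,0],
  [0,0.06,0,0],
  [0,0.06,0,0],
  [0,0.06,0,0],
])

```text
clock: 13.78
position: [0.6067, -0.1861, 0.0812]
tool_rot: [[-0.062, 0.998, -0.001], [0.998, 0.062, -0.0], [-0.0, -0.001, -1.0]]
ft_force: [-1.8, -0.3, -0.3]
grip_width: 0.245
gripper_force: 79.0
```

Request:
servo_tool([
  [0.15,0,0,0],
  [0.3,0,0,0],
  [0.4,0,0,0],
  [0.5,0,0,0],
  [0.6,0,0,0],
  [0.7,0,0,0],
  [0.8,0,0,0],
  [0.9,0,0,0],
])

```text
clock: 14.45
position: [0.6064, -0.1781, 0.0815]
tool_rot: [[-0.062, 0.998, 0.0], [0.998, 0.062, -0.002], [-0.002, 0.0, -1.0]]
ft_force: [-2.0, -4.4, -0.0]
grip_width: 0.25
gripper_force: 79.0
```

Request:
servo_tool([
  [0.12,0,0,0],
  [0.24,0,0,0],
  [0.36,0,0,0],
  [0.48,0,0,0],
  [0.6,0,0,0],
  [0.72,0,0,0],
  [0.84,0,0,0],
  [0.96,0,0,0],
])

```text
clock: 15.12
position: [0.6058, -0.1684, 0.0815]
tool_rot: [[-0.062, 0.998, 0.0], [0.998, 0.062, -0.002], [-0.002, -0.0, -1.0]]
ft_force: [-1.5, -4.4, -0.9]
grip_width: 0.25
gripper_force: 79.0
```

```bash
python3 bl.py; python3 - <<'E'
from h import *
from bl import jig
d=grab('wrist');g=cv2.cvtColor(d['color'],cv2.COLOR_RGB2GRAY)
for v in range(0,10,3):print(v,g[v,235:360:2].tolist())
s=status.sense();print(jig(s['position'])*1000)
E
```

```text
0 [199, 151, 217, 216, 214, 213, 213, 212, 124, 117, 115, 115, 117, 113, 114, 113, 113, 110, 113, 114, 113, 117, 112, 113, 111, 112, 113, 117, 115, 115, 113, 112, 115, 114, 112, 115, 112, 114, 111, 115, 117, 116, 115, 115, 115, 116, 114, 118, 116, 117, 116, 114, 116, 121, 118, 154, 199, 205, 197, 197, 196, 197, 196]
3 [200, 160, 218, 217, 213, 213, 213, 213, 157, 112, 115, 117, 115, 115, 117, 117, 112, 112, 112, 112, 111, 116, 114, 116, 118, 115, 112, 114, 113, 115, 116, 115, 114, 114, 113, 113, 114, 113, 114, 112, 113, 114, 117, 116, 112, 118, 118, 114, 115, 120, 116, 117, 117, 114, 106, 195, 201, 204, 197, 198, 199, 196, 194]
6 [200, 150, 212, 215, 213, 211, 212, 209, 154, 115, 118, 114, 113, 115, 118, 117, 117, 115, 118, 114, 114, 113, 110, 112, 116, 146, 108, 85, 61, 40, 30, 31, 41, 48, 74, 88, 139, 113, 112, 113, 112, 113, 114, 116, 114, 114, 113, 117, 113, 116, 117, 119, 116, 68, 132, 196, 200, 204, 197, 196, 200, 196, 198]
9 [200, 200, 214, 214, 214, 217, 220, 224, 223, 221, 217, 216, 211, 210, 214, 212, 214, 214, 213, 209, 208, 206, 202, 108, 83, 36, 17, 16, 19, 21, 16, 17, 18, 16, 14, 16, 81, 86, 113, 114, 114, 114, 115, 114, 111, 112, 112, 112, 115, 115, 115, 115, 70, 70, 156, 195, 202, 202, 196, 197, 200, 197, 196]
[ -19.73317552 -253.79663996]Traceback (most recent call last):
  File "bl.py", line 13, in <module>
    d,Q,P=blank(sys.argv[1] if len(sys.argv)>1 else None)
          ~~~~~^^^^^^^^^^^^^^^^^^^^^^^^^^^^^^^^^^^^^^^^^^
  File "bl.py", line 10, in blank
    r,c=rect(m);h=cv2.convexHull(c);Q=cv2.approxPolyDP(h,6,True).reshape(-1,2)
        ~~~~^^^
  File "h.py", line 17, in rect
    c=max(cv2.findContours(mask,cv2.RETR_EXTERNAL,cv2.CHAIN_APPROX_NONE)[0],key=cv2.contourArea)
ValueError: max() iterable argument is empty
```

Request:
servo_tool([
  [0.2,0,0,0],
  [0.4,0,0,0],
  [0.6,0,0,0],
  [0.8,0,0,0],
  [1,0,0,0],
  [1.2,0,0,0],
  [1.4,0,0,0],
  [1.6,0,0,0],
])

```text
clock: 15.88
position: [0.6048, -0.152, 0.0814]
tool_rot: [[-0.062, 0.998, -0.0], [0.998, 0.062, -0.001], [-0.001, -0.0, -1.0]]
ft_force: [-3.0, -4.3, 0.0]
grip_width: 0.248
gripper_force: 78.9
```

Request:
servo_tool([
  [0.2,0,0,0],
  [0.4,0,0,0],
  [0.6,0,0,0],
  [0.8,0,0,0],
  [1,0,0,0],
  [1.2,0,0,0],
  [1.4,0,0,0],
  [1.6,0,0,0],
])

```text
clock: 16.55
position: [0.6038, -0.1356, 0.0813]
tool_rot: [[-0.062, 0.998, -0.0], [0.998, 0.062, -0.0], [-0.0, -0.0, -1.0]]
ft_force: [-2.6, -4.5, 0.1]
grip_width: 0.249
gripper_force: 78.9
```

```bash
cat > st.py <<'E'
from bl import *
s=status.sense();print(s['clock'],'tcp jig',np.round(jig(s['position'])*1000,1),'F jig',np.round(R.T@s['ft_force'][:2],1),'yaw',-s['tool_rot'][0][0])
E
python3 st.py
```

```text
16.55 tcp jig [ -19.7 -221.3] F jig [-2.8 -4.3] yaw 0.061598891372424615
```

Request:
servo_tool([
  [0.2,0,0,0],
  [0.4,0,0,0],
  [0.6,0,0,0],
  [0.8,0,0,0],
  [1,0,0,0],
  [1.2,0,0,0],
  [1.4,0,0,0],
  [1.6,0,0,0],
])

```text
clock: 17.22
position: [0.6028, -0.1194, 0.0812]
tool_rot: [[-0.062, 0.998, -0.0], [0.998, 0.062, -0.0], [-0.0, -0.0, -1.0]]
ft_force: [-2.4, -4.4, -0.7]
grip_width: 0.246
gripper_force: 78.9
```

Request:
servo_tool([
  [0.15,0,0,0],
  [0.3,0,0,0],
  [0.45,0,0,0],
  [0.6,0,0,0],
  [0.75,0,0,0],
  [0.9,0,0,0],
  [1.05,0,0,0],
  [1.2,0,0,0],
])

```text
clock: 17.88
position: [0.6021, -0.1074, 0.0812]
tool_rot: [[-0.062, 0.998, -0.0], [0.998, 0.062, 0.0], [0.0, -0.0, -1.0]]
ft_force: [-1.9, -4.4, -0.2]
grip_width: 0.247
gripper_force: 78.9
```

Request:
servo_tool([
  [0.12,0,0,0],
  [0.24,0,0,0],
  [0.36,0,0,0],
  [0.48,0,0,0],
  [0.6,0,0,0],
  [0.72,0,0,0],
  [0.84,0,0,0],
  [0.96,0,0,0],
])

```text
clock: 18.55
position: [0.6015, -0.0979, 0.0812]
tool_rot: [[-0.062, 0.998, -0.0], [0.998, 0.062, 0.0], [0.0, -0.0, -1.0]]
ft_force: [-1.5, -3.9, -0.8]
grip_width: 0.243
gripper_force: 78.9
```

```bash
python3 st.py; python3 - <<'E'
from h import *
d=grab('wrist','w7.png');cv2.imwrite('pics/w7c.png',cv2.resize(cv2.imread('pics/w7.png')[0:240,180:450],None,fx=2.4,fy=2.4))
E
```

```text
18.55 tcp jig [ -19.7 -183.6] F jig [-1.7 -3.8] yaw 0.06152915893171992
```

View pics/w7c.png

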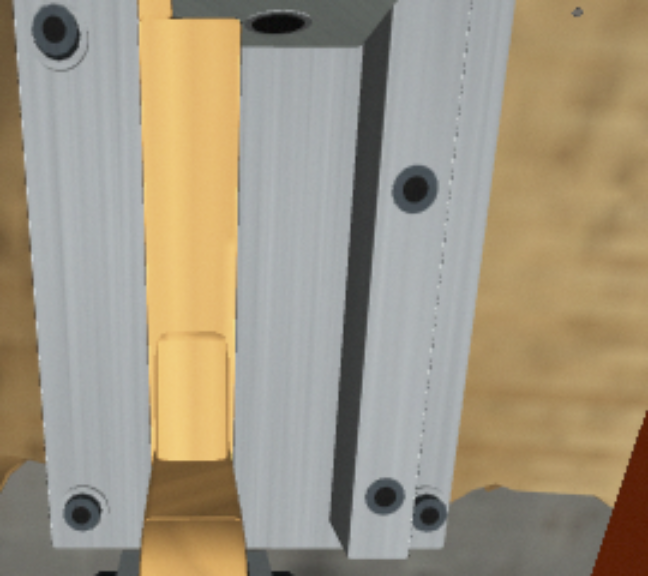

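Request:
servo_tool([
  [0.1,0,0,0],
  [0.2,0.01,0,0],
  [0.3,0.01,0,0],
  [0.4,0.02,0,0],
  [0.5,0.02,0,0],
  [0.6,0.02,0,0],
  [0.7,0.02,0,0],
  [0.8,0.02,0,0],
])

```text
clock: 19.27
position: [0.6011, -0.0901, 0.0813]
tool_rot: [[-0.062, 0.998, -0.0], [0.998, 0.062, -0.0], [-0.0, -0.0, -1.0]]
ft_force: [-1.4, -5.0, 0.0]
grip_width: 0.248
gripper_force: 79.0
```

Request:
servo_tool([
  [0.1,0,0,0],
  [0.2,0,0,0],
  [0.3,0,0,0],
  [0.4,0,0,0],
  [0.5,0,0,0],
  [0.6,0,0,0],
  [0.7,0,0,0],
  [0.8,0,0,0],
])

```text
clock: 19.93
position: [0.6007, -0.0823, 0.0813]
tool_rot: [[-0.062, 0.998, -0.0], [0.998, 0.062, -0.001], [-0.001, -0.0, -1.0]]
ft_force: [-2.0, -7.6, 1.6]
grip_width: 0.25
gripper_force: 79.1
```

Request:
servo_tool([
  [0.1,0,0,0],
  [0.2,0,0,0],
  [0.3,0,0,0],
  [0.4,0,0,0],
  [0.5,0,0,0],
  [0.6,0,0,0],
  [0.7,0,0,0],
  [0.8,0,0,0],
])

```text
clock: 20.6
position: [0.6008, -0.0776, 0.0823]
tool_rot: [[-0.064, 0.998, 0.001], [0.998, 0.064, -0.006], [-0.006, 0.001, -1.0]]
ft_force: [-3.0, -13.8, 2.8]
grip_width: 0.248
gripper_force: 79.4
```

```bash
python3 st.py
```

```text
20.6 tcp jig [ -19.1 -163.3] F jig [ -3.9 -13.6] yaw 0.06438328136345527
```

Request:
servo_tool([
  [0.04,0,0,0],
  [0.08,0,0,0],
  [0.12,0,0,0],
  [0.16,0,0,0],
  [0.2,0,0,0],
  [0.2,0,0,0],
])

```text
clock: 21.1
position: [0.6007, -0.0756, 0.0823]
tool_rot: [[-0.064, 0.998, 0.001], [0.998, 0.064, -0.006], [-0.006, 0.001, -1.0]]
ft_force: [-3.4, -13.7, 2.2]
grip_width: 0.246
gripper_force: 79.4
```

```bash
python3 st.py
```

```text
21.1 tcp jig [ -19.1 -161.2] F jig [ -4.2 -13.4] yaw 0.06427002936265322
```

Request:
servo_tool([
  [0.05,0,0,0],
  [0.1,0,0,0],
  [0.15,0,0,0],
  [0.2,0,0,0],
  [0.25,0,0,0],
  [0.3,0,0,0],
  [0.35,0,0,0],
  [0.4,0,0,0],
])

```text
clock: 21.77
position: [0.6005, -0.0717, 0.0823]
tool_rot: [[-0.064, 0.998, 0.001], [0.998, 0.064, -0.006], [-0.006, 0.001, -1.0]]
ft_force: [-3.7, -12.6, 2.5]
grip_width: 0.245
gripper_force: 79.4
```

Request:
servo_tool([
  [0.06,0,0,0],
  [0.12,0,0,0],
  [0.18,0,0,0],
  [0.24,0,0,0],
  [0.3,0,0,0],
  [0.36,0,0,0],
  [0.42,0,0,0],
  [0.48,0,0,0],
])

```text
clock: 22.43
position: [0.6001, -0.0667, 0.0823]
tool_rot: [[-0.064, 0.998, 0.001], [0.998, 0.064, -0.006], [-0.006, 0.001, -1.0]]
ft_force: [-2.9, -13.6, 2.9]
grip_width: 0.246
gripper_force: 79.4
```

```bash
python3 st.py
```

```text
22.4333 tcp jig [ -19.1 -152.3] F jig [ -3.7 -13.4] yaw 0.06411286506308705
```

Request:
servo_tool([
  [0.08,0,0,0],
  [0.16,0,0,0],
  [0.24,0,0,0],
  [0.32,0,0,0],
  [0.4,0,0,0],
  [0.48,0,0,0],
  [0.56,0,0,0],
  [0.64,0,0,0],
])

```text
clock: 23.1
position: [0.5997, -0.0601, 0.0822]
tool_rot: [[-0.064, 0.998, 0.001], [0.998, 0.064, -0.006], [-0.006, 0.001, -1.0]]
ft_force: [-3.5, -12.8, 2.5]
grip_width: 0.25
gripper_force: 79.3
```

Request:
servo_tool([
  [0.1,0,0,0],
  [0.2,0,0,0],
  [0.3,0,0,0],
  [0.4,0,0,0],
  [0.5,0,0,0],
  [0.6,0,0,0],
  [0.7,0,0,0],
  [0.8,0,0,0],
])

```text
clock: 23.77
position: [0.5991, -0.0514, 0.082]
tool_rot: [[-0.063, 0.998, 0.001], [0.998, 0.063, -0.004], [-0.004, 0.0, -1.0]]
ft_force: [-1.8, -10.3, 2.7]
grip_width: 0.247
gripper_force: 79.3
```

```bash
python3 st.py
```

```text
23.7667 tcp jig [ -19.3 -136.9] F jig [ -2.4 -10.2] yaw 0.06333715652346888
```

Request:
servo_tool([
  [0.12,0,0,0],
  [0.24,0,0,0],
  [0.36,0,0,0],
  [0.48,0,0,0],
  [0.6,0,0,0],
  [0.72,0,0,0],
  [0.84,0,0,0],
  [0.96,0,0,0],
])

```text
clock: 24.43
position: [0.5985, -0.0417, 0.082]
tool_rot: [[-0.063, 0.998, 0.001], [0.998, 0.063, -0.004], [-0.004, 0.0, -1.0]]
ft_force: [-2.5, -11.3, 2.6]
grip_width: 0.249
gripper_force: 79.3
```

Request:
servo_tool([
  [0.15,0,0,0],
  [0.3,0,0,0],
  [0.45,0,0,0],
  [0.6,0,0,0],
  [0.75,0,0,0],
  [0.9,0,0,0],
  [1.05,0,0,0],
  [1.2,0,0,0],
])

```text
clock: 25.1
position: [0.5977, -0.0296, 0.0819]
tool_rot: [[-0.063, 0.998, 0.001], [0.998, 0.063, -0.004], [-0.004, 0.0, -1.0]]
ft_force: [-2.5, -11.3, 1.7]
grip_width: 0.25
gripper_force: 79.3
```

```bash
python3 st.py
```

```text
25.1 tcp jig [ -19.3 -115.1] F jig [ -3.2 -11.1] yaw 0.06311731325882661
```

Request:
servo_tool([
  [0.15,0,0,0],
  [0.3,0,0,0],
  [0.45,0,0,0],
  [0.6,0,0,0],
  [0.75,0,0,0],
  [0.9,0,0,0],
  [1.05,0,0,0],
  [1.2,0,0,0],
])

```text
clock: 25.77
position: [0.5969, -0.0176, 0.0819]
tool_rot: [[-0.063, 0.998, 0.0], [0.998, 0.063, -0.004], [-0.004, 0.0, -1.0]]
ft_force: [-2.2, -9.3, 1.7]
grip_width: 0.251
gripper_force: 79.3
```

Request:
servo_tool([
  [0.15,0,0,0],
  [0.3,0,0,0],
  [0.45,0,0,0],
  [0.6,0,0,0],
  [0.75,0,0,0],
  [0.9,0,0,0],
  [1.05,0,0,0],
  [1.2,0,0,0],
])

```text
clock: 26.43
position: [0.5962, -0.0055, 0.0819]
tool_rot: [[-0.063, 0.998, 0.0], [0.998, 0.063, -0.004], [-0.004, 0.0, -1.0]]
ft_force: [-3.1, -10.7, 1.4]
grip_width: 0.244
gripper_force: 79.3
```

Request:
servo_tool([
  [0.12,0,0,0],
  [0.24,0,0,0],
  [0.36,0,0,0],
  [0.48,0,0,0],
  [0.6,0,0,0],
  [0.72,0,0,0],
  [0.84,0,0,0],
  [0.96,0,0,0],
])

```text
clock: 27.1
position: [0.5956, 0.0041, 0.0819]
tool_rot: [[-0.063, 0.998, 0.0], [0.998, 0.063, -0.004], [-0.004, 0.0, -1.0]]
ft_force: [-2.3, -11.0, 1.7]
grip_width: 0.25
gripper_force: 79.3
```

```bash
python3 st.py
```

```text
27.1 tcp jig [-19.3 -81.4] F jig [ -3.  -10.8] yaw 0.06280516384637991
```

Request:
servo_tool([
  [0.1,0,0,0],
  [0.2,0,0,0],
  [0.3,0,0,0],
  [0.4,0,0,0],
  [0.5,0,0,0],
  [0.6,0,0,0],
  [0.7,0,0,0],
  [0.8,0,0,0],
])

```text
clock: 27.77
position: [0.5951, 0.0121, 0.0818]
tool_rot: [[-0.063, 0.998, 0.0], [0.998, 0.063, -0.004], [-0.004, 0.0, -1.0]]
ft_force: [-1.9, -11.1, 1.6]
grip_width: 0.248
gripper_force: 79.3
```

Request:
servo_tool([
  [0.07,0,0,0],
  [0.14,0,0,0],
  [0.21,0,0,0],
  [0.28,0,0,0],
  [0.35,0,0,0],
  [0.42,0,0,0],
  [0.49,0,0,0],
  [0.56,0,0,0],
])

```text
clock: 28.43
position: [0.5947, 0.0177, 0.0818]
tool_rot: [[-0.063, 0.998, 0.0], [0.998, 0.063, -0.004], [-0.004, 0.0, -1.0]]
ft_force: [-1.4, -10.8, 1.4]
grip_width: 0.254
gripper_force: 79.3
```

Request:
servo_tool([
  [0.04,0,0,0],
  [0.08,0,0,0],
  [0.12,0,0,0],
  [0.16,0,0,0],
  [0.2,0,0,0],
  [0.24,0,0,0],
  [0.28,0,0,0],
  [0.3,0,0,0],
])

```text
clock: 29.1
position: [0.5945, 0.0207, 0.0818]
tool_rot: [[-0.063, 0.998, 0.0], [0.998, 0.063, -0.003], [-0.003, 0.0, -1.0]]
ft_force: [-0.7, -10.0, 1.6]
grip_width: 0.249
gripper_force: 79.3
```

```bash
python3 st.py
```

```text
29.1 tcp jig [-19.4 -64.7] F jig [ -1.3 -10. ] yaw 0.0626866426928863
```

Request:
servo_tool([
  [0.04,0.01,0,0],
  [0.08,0.02,0,0],
  [0.12,0.03,0,0],
  [0.16,0.03,0,0],
  [0.2,0.03,0,0],
  [0.24,0.03,0,0],
  [0.28,0.03,0,0],
  [0.3,0.03,0,0],
])

```text
clock: 29.77
position: [0.5945, 0.0236, 0.0818]
tool_rot: [[-0.063, 0.998, -0.0], [0.998, 0.063, -0.004], [-0.004, -0.0, -1.0]]
ft_force: [-2.5, -10.6, 2.4]
grip_width: 0.248
gripper_force: 79.3
```

Request:
servo_tool([
  [0.04,0,0,0],
  [0.08,0,0,0],
  [0.12,0,0,0],
  [0.16,0,0,0],
  [0.2,0,0,0],
  [0.24,0,0,0],
  [0.28,0,0,0],
  [0.3,0,0,0],
])

```text
clock: 30.43
position: [0.5943, 0.0266, 0.0818]
tool_rot: [[-0.063, 0.998, -0.0], [0.998, 0.063, -0.004], [-0.004, -0.0, -1.0]]
ft_force: [-3.8, -11.3, 2.7]
grip_width: 0.249
gripper_force: 79.3
```

Request:
servo_tool([
  [0.04,0,0,0],
  [0.08,0,0,0],
  [0.12,0,0,0],
  [0.16,0,0,0],
  [0.2,0,0,0],
  [0.24,0,0,0],
  [0.28,0,0,0],
  [0.3,0,0,0],
])

```text
clock: 31.1
position: [0.5941, 0.0296, 0.0818]
tool_rot: [[-0.063, 0.998, -0.0], [0.998, 0.063, -0.004], [-0.004, -0.0, -1.0]]
ft_force: [-1.9, -10.9, 2.9]
grip_width: 0.243
gripper_force: 79.3
```

Request:
servo_tool([
  [0.04,0,0,0],
  [0.08,0,0,0],
  [0.12,0,0,0],
  [0.16,0,0,0],
  [0.2,0,0,0],
  [0.24,0,0,0],
  [0.28,0,0,0],
  [0.3,0,0,0],
])

```text
clock: 31.77
position: [0.5937, 0.0335, 0.0816]
tool_rot: [[-0.062, 0.998, -0.001], [0.998, 0.062, -0.002], [-0.002, -0.001, -1.0]]
ft_force: [-1.7, -4.4, -1.1]
grip_width: 0.246
gripper_force: 79.0
```

The force fell from 11 to 4.4 N, so the latch has dropped. The stop should be within 2 mm.

Request:
servo_tool([
  [0.02,0,0,0],
  [0.04,0,0,0],
  [0.06,0,0,0],
  [0.08,0,0,0],
  [0.1,0,0,0],
  [0.12,0,0,0],
  [0.12,0,0,0],
  [0.12,0,0,0],
])

```text
clock: 32.43
position: [0.5937, 0.0346, 0.0816]
tool_rot: [[-0.062, 0.998, -0.001], [0.998, 0.062, -0.002], [-0.002, -0.001, -1.0]]
ft_force: [-2.2, -8.2, 1.1]
grip_width: 0.25
gripper_force: 79.3
```

Request:
servo_tool([
  [0.02,0,0,0],
  [0.04,0,0,0],
  [0.06,0,0,0],
  [0.06,0,0,0],
  [0.06,0,0,0],
  [0.06,0,0,0],
])

```text
clock: 32.93
position: [0.5937, 0.0347, 0.0817]
tool_rot: [[-0.063, 0.998, -0.0], [0.998, 0.063, -0.003], [-0.003, -0.001, -1.0]]
ft_force: [-2.2, -9.8, 1.4]
grip_width: 0.248
gripper_force: 79.4
```

Request:
servo_tool([
  [0.02,0,0,0],
  [0.04,0,0,0],
  [0.05,0,0,0],
  [0.05,0,0,0],
  [0.05,0,0,0],
  [0.05,0,0,0],
  [0.05,0,0,0],
])

```text
clock: 33.52
position: [0.5938, 0.0348, 0.0818]
tool_rot: [[-0.063, 0.998, -0.0], [0.998, 0.063, -0.004], [-0.004, -0.0, -1.0]]
ft_force: [-2.1, -10.1, 2.1]
grip_width: 0.245
gripper_force: 79.4
```

```bash
python3 st.py
```

```text
33.5167 tcp jig [-19.3 -50.6] F jig [ -2.7 -10. ] yaw 0.06301738329661853
```

Request:
servo_tool([
  [0.02,0,0,0],
  [0.04,0,0,0],
  [0.04,0,0,0],
  [0.04,0,0,0],
  [0.04,0,0,0],
  [0.04,0,0,0],
  [0.04,0,0,0],
  [0.04,0,0,0],
])

```text
clock: 34.18
position: [0.5938, 0.0348, 0.0819]
tool_rot: [[-0.063, 0.998, -0.0], [0.998, 0.063, -0.004], [-0.004, -0.0, -1.0]]
ft_force: [-1.4, -11.8, 3.3]
grip_width: 0.248
gripper_force: 79.4
```

```bash
python3 st.py; python3 - <<'E'
from h import *
a=grab('top','t8.png')
cv2.imwrite('pics/t8c.png',cv2.resize(cv2.imread('pics/t8.png')[135:240,135:305],None,fx=4.7,fy=4.7,interpolation=cv2.INTER_CUBIC))
E
```

```text
34.1833 tcp jig [-19.2 -50.6] F jig [ -2.1 -11.7] yaw 0.06321033554502865
```

Request:
servo_tool([
  [-0.1,0,0,0],
  [-0.2,-0.1,0,0],
  [-0.4,-0.2,0,0],
  [-2,-0.2,0,0],
  [-5,-0.2,0,0],
  [-8,-0.2,0,0],
  [-11,-0.2,0,0],
  [-14,-0.2,0,0],
])

```text
clock: 34.9
position: [0.6013, -0.1018, 0.0815]
tool_rot: [[-0.06, 0.998, 0.002], [0.998, 0.06, 0.003], [0.003, 0.003, -1.0]]
ft_force: [0.0, 0.6, -0.5]
grip_width: 0.247
gripper_force: 78.9
```

Request:
servo_tool([
  [-1.5,0,0,0],
  [-2,0,-1.5,0],
  [-2,0,-3,0],
  [-2,-3.5,-3,0],
  [-2,-7.5,-3,0],
  [-2,-11.5,-3,0],
  [-2,-15,-3,0],
  [-2,-16.3,-3,0],
])

```text
clock: 35.57
position: [0.4333, -0.1297, 0.1099]
tool_rot: [[-0.059, 0.998, -0.006], [0.998, 0.059, 0.005], [0.005, -0.005, -1.0]]
ft_force: [0.1, 0.6, -2.0]
grip_width: 0.253
gripper_force: 78.9
```

Request:
servo_tool([
  [0,0,1.5,0],
  [0,0,3,0],
  [0,0,3.8,0],
  [0,0,4.2,0],
  [0,0,4.4,0],
  [0,0,4.5,0],
  [0,0,4.5,0],
  [0,0,4.5,0],
])

```text
clock: 36.23
position: [0.4395, -0.1325, 0.0667]
tool_rot: [[-0.062, 0.998, 0.001], [0.998, 0.062, -0.0], [-0.0, 0.001, -1.0]]
ft_force: [0.8, -0.2, -1.8]
grip_width: 0.248
gripper_force: 79.0
```

```bash
python3 st.py; python3 - <<'E'
from h import *
s=status.sense();print(s['ft_force'],s['position'],s['moment'])
a=grab('top','t9.png')
cv2.imwrite('pics/t9c.png',cv2.resize(cv2.imread('pics/t9.png')[135:240,135:305],None,fx=4.7,fy=4.7,interpolation=cv2.INTER_CUBIC))
E
```

```text
36.2333 tcp jig [-183.5 -208.1] F jig [ 0.8 -0.2] yaw 0.061500213259413065
[ 0.77178434 -0.20046686 -1.77287877] [ 0.4395433  -0.13246347  0.06669771] [-0.00805589 -0.05433961 -0.05129193]
```

Request:
servo_tool([
  [0,0,0.05,0],
  [0,0,0.1,0],
  [0,0,0.15,0],
  [0,0,0.2,0],
  [0,0,0.2,0],
  [0,0,0.2,0],
])

```text
clock: 36.78
position: [0.4391, -0.1325, 0.0648]
tool_rot: [[-0.061, 0.998, 0.0], [0.998, 0.061, -0.0], [-0.0, 0.0, -1.0]]
ft_force: [-1.5, 0.7, 4.9]
grip_width: 0.249
gripper_force: 79.8
```

View pics/t9c.png

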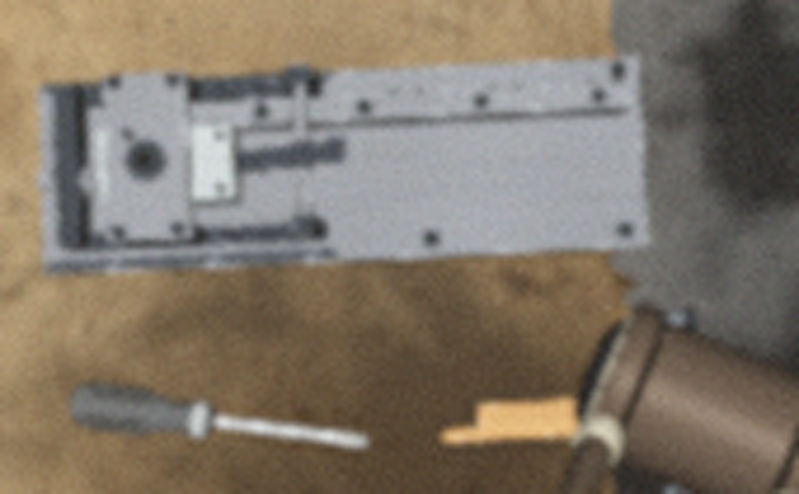

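The blank is home under the bush plate (crop 190–240, 125–200) against the fence. The latch strip ends at its rear face, exactly where it lay at the start, so it is down. The stick is on the bench, so I'll release it and lift.

Request:
servo_tool([
  [0,0,0,0],
  [0,0,0,0],
  [0,0,0,0],
  [0,0,0,0],
  [0,0,0,0],
  [0,0,0,0],
], gripper=1)

```text
clock: 37.28
position: [0.4388, -0.1324, 0.0642]
tool_rot: [[-0.061, 0.998, -0.0], [0.998, 0.061, 0.0], [0.0, -0.0, -1.0]]
ft_force: [-0.3, -0.8, 0.1]
grip_width: 1.001
gripper_force: 0.0
```

Request:
servo_tool([
  [0,0,-1,0],
  [0,0,-4,0],
  [0,0,-8,0],
  [0,0,-12,0],
  [0,0,-14,0],
  [0,0,-14,0],
  [0,0,-14,0],
  [0,0,-14,0],
])

```text
clock: 37.95
position: [0.438, -0.1321, 0.2037]
tool_rot: [[-0.061, 0.998, -0.001], [0.998, 0.061, 0.001], [0.001, -0.001, -1.0]]
ft_force: [-0.0, 0.1, 0.4]
grip_width: 0.998
gripper_force: 0.0
```

```bash
python3 - <<'E'
from h import *
d=grab('wrist');hsv=cv2.cvtColor(d['color'],cv2.COLOR_RGB2HSV)
m=cv2.inRange(hsv,(12,70,190),(30,255,255));m[:,:225]=0;m[:,300:]=0;m[225:]=0
r,c=rect(m);print(r,[np.round(onz(d,*p,.014),3) for p in cv2.boxPoints(r)])
print(arm.hand_in())
E
```

```text
((259.61175537109375, 92.4122314453125), (25.354928970336914, 128.69424438476562), 1.1457629203796387) [array([ 0.419, -0.112,  0.014]), array([0.416, 0.023, 0.014]), array([0.442, 0.024, 0.014]), array([ 0.449, -0.11 ,  0.014])]
the job is handed in; nothing more can be done
None
```

I handed the job in at about 38 s of the 72 s allowed: the blank is home on the stop with the latch apparently down behind it, and the stick is back on the bench clear of the jig (the hand-in returned no verdict).

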